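# Load a brittle plaster mould on its carrier tile and slide it onto the chill plate

## Task

Stand the taller of the two off-white plaster moulds upright on the ring marked at one end of the grey carrier tile; then slide the loaded tile flat across the bench, without lifting it, until it lies wholly on the thin aluminium plate, its long side along the plate's. Mould and tile are brittle: grip and push each of them lightly, never with more than 40 N, and set the mould down softly instead of dropping it. Leave the low mould, the box with the clear lid, the round tin and the file between the moulds where they are.

Things in the scene. Friction and masses are not known exactly. Their poses are not given: they have to be found in the camera images.
- tall_mould: the taller off-white plaster casting mould, an upright solid cylinder 54 mm in diameter and 85 mm tall, about 0.23 kg, with a small grey pouring hole in its top. Origin at the centre of its underside, z up its axis.
- low_mould: the lower off-white plaster mould, not to be moved: an upright cylinder 64 mm in diameter and 48 mm tall. Origin at the centre of its underside. The two moulds may have changed places.
- tile: the carrier tile, a loose flat grey ceramic slab 66 mm wide (its x), 200 mm long (its y) and 16 mm thick, about 0.36 kg, lying on the bench with its long side roughly across in front of the robot (along world y), to the left or the right of the plate. Origin at the centre of its underside, z up.
- tile_spot (a point): centre of the thin dark ring, 59 mm in diameter, marked on the tile's top face (16 mm above its underside) at its -y end: 58 mm from the tile's middle. The mould stands here.
- tile_grip (a point): middle of the bare end of the tile, on its top face, 75 mm from the tile's middle towards +y: room to pinch the tile across its 66 mm width.
- chill_plate: the target: a bare aluminium sheet 106 mm wide (its x) and 240 mm long (its y), under 1 mm thick, fixed on the bench, so that the tile slides onto it without a step. Origin at its centre, at bench height.
- stone_box: bystander: white box with a clear lid, 79 x 66 mm and 42 mm high. Origin at the centre of its underside.
- wax_tin: bystander: flat round brass tin, 72 mm in diameter, 24 mm high. Origin at the centre of its underside.
- flat_file: bystander: file with a wooden handle, 190 mm long, 14 mm wide, 12 mm high, lying along its x between the moulds. Origin near its middle, on the bench.

How it is judged:
By the outcome, as a careful person would: the job done as asked, in the order asked, and still so for the second after the job is handed in, with the robot touching nothing.
It also fails if it takes over 58 s, if anything falls off the work surface, if the arm or the gripper's body presses on something with over 40 N, if the wrist force passes 120 N, or if a joint passes its speed limit or range.

## Robot

A 6-joint arm with a two-finger parallel gripper is mounted at the origin on the work surface. World frame = base frame: x ahead of the robot, y to its left, z up, the work surface at z = 0. Lengths are in m, angles in rad, forces in N, time in s.
With the tool pointing down it reaches from about 0.15 to 0.775 m from the base axis. Payload 6.1 kg.
Tool frame: the origin (TCP) lies between the finger pads; the fingertips stand 11 mm ahead of it and the grasp point (between the pads) lies 8 mm behind it; x points along the fingers, z is the direction in which the jaws open and shut, and the axes are right-handed (so a half turn about x gives the same grasp; the last joint's range is limited). The gripper opens to 85 mm and grips with 20 to 120 N. Pads are 22 mm wide; open, the fingers measure 114 mm over their backs; the gripper's body (76 mm by 85 mm) begins 54 mm behind the grasp point. The pads swing forward as they close: fully open they stand 13 mm farther back than shut.
Start: joints at [1.127, 0.126, -0.04, 1.405, 0, 1.571], TCP at [0.225, 0.474, 0.242] pointing down, gripper open.
Joint ranges: [-2.72, 2.72], [-0.95, 1.95], [-1.27, 1.35], [-1.78, 2.02], [-1.46, 1.47], [-3.14, 3.14]. Speed limits (rad/s): [2.39, 2.39, 3.01, 3.14, 3.14, 3.14].

## Interface

Orientations are given as a 3x3 rotation matrix whose columns are the frame's x, y, z axes.
In Python, from plant import arm, ungrasp, grab, eyes, order gives the robot as it stands. Calls block until the motion is done:
- arm.goto(position, orientation): joint-space move of the TCP to a pose.
- arm.move_l(position, feed=0.15, rot=None): straight line of the TCP; rot=None keeps the orientation; feed is the mean speed in m/s.
- arm.set_joints(angles): joint-space move.
- ungrasp() and grab(strength=None): open the fingers fully, or close them until they stop; strength is the grip in N (None keeps the last).
- arm.pause(seconds).
- arm.inverse_kinematics(position, orientation): joint angles nearest the present ones, or None.
- eyes.capture(name): name is "scene" or "side" or "wrist"; returns (picture, depth): 400x640x3 uint8, red, green, blue; 400x640 float32, m along the optical axis (not along the pixel's ray), 0 where there is no reading.
- eyes.camera_info(name): a dict with "K" (3x3 intrinsics, pixels), "rvec" (rotation vector, rad) and "tvec" (3), from world to camera coordinates, as OpenCV has them; the wrist camera has in their place "hand_eye" (4x4, takes a point from camera to tool coordinates, whose origin is the TCP and whose axes are the tool frame's). Camera axes: x right, y down, z forward; pixel columns grow to the right and rows downward; lengths in m; the calibration is good to about 2 mm. A picture is of the moment at which its call begins: read the wrist's pose just before it. camera_info takes no time and is no camera call.
A pose or a line that the arm cannot do raises arm.PlanningError and nothing moves.
- order.close_job(): hands the job in, once; it reports no verdict.
Readings, each from a call of its own:
- arm.get_time_s(): time.
- arm.get_qpos(): joint angles.
- arm.get_qvel(): joint speeds.
- arm.get_effort(): joint torques, N m.
- arm.get_eef_pos(): TCP position.
- arm.get_eef_rot(): TCP orientation.
- arm.get_contact_force(): force on the tool from outside, world axes, zero at the start.
- arm.get_moment(): the same for the moment, N m.
- arm.get_width(): finger opening in m.
Only numpy, scipy, OpenCV 4.12 (cv2) and the standard library are available. Lean on these libraries where they do the work, as an engineer would, in place of code of your own. Each camera call takes 0.05 s, during which the arm holds its last target. There are 200 camera calls.

## Working session

There is one attempt and no reset: what is moved stays moved. The work goes in short steps, each a Python script; the robot and the scene stay as the last script left them, time stands still between calls to the robot, and variables do not carry over. Pictures are saved under pics/ and viewed, about 8 in all and at most 12, crops included, and the job is handed in when it is done.

```bash
ls; mkdir -p pics
python3 - <<'E'
from plant import arm, eyes
import cv2,numpy as np
for n in("scene","side"):
    p,d=eyes.capture(n); cv2.imwrite(f"pics/{n}0.png",p[:,:,::-1]); np.savez(f"pics/{n}0.npz",p=p,d=d)
    i=eyes.camera_info(n); print(n,i, (d>0).mean())
print(eyes.camera_info("wrist"),arm.get_time_s(),arm.get_width())
E
```

```text
pics
scene {'K': array([[383.79995152,   0.        , 312.74841596],
       [  0.        , 383.79995152, 199.379073  ],
       [  0.        ,   0.        ,   1.        ]]), 'rvec': array([ 1.30537456,  2.11596971, -0.97567702]), 'tvec': array([ 0.25293853, -0.2682605 ,  1.34492396])} 0.99572265625
side {'K': array([[467.3538217 ,   0.        , 322.07655081],
       [  0.        , 467.3538217 , 205.29027724],
       [  0.        ,   0.        ,   1.        ]]), 'rvec': array([ 2.18293781, -0.49353293,  0.21221213]), 'tvec': array([-0.52148368,  0.1867255 ,  1.08523419])} 0.99607421875
{'K': array([[346.01862437,   0.        , 314.19453271],
       [  0.        , 346.01862437, 198.86140772],
       [  0.        ,   0.        ,   1.        ]]), 'hand_eye': array([[-8.24241179e-04, -2.71836450e-01,  9.62343112e-01,
        -1.31152041e-01],
       [-1.82923741e-04, -9.62343382e-01, -2.71836683e-01,
         6.98422471e-02],
       [ 9.99999644e-01, -4.00094391e-04,  7.43477703e-04,
        -1.04221287e-03],
       [ 0.00000000e+00,  0.00000000e+00,  0.00000000e+00,
         1.00000000e+00]])} 0.1 0.08531916820553054
```

View pics/scene0.png

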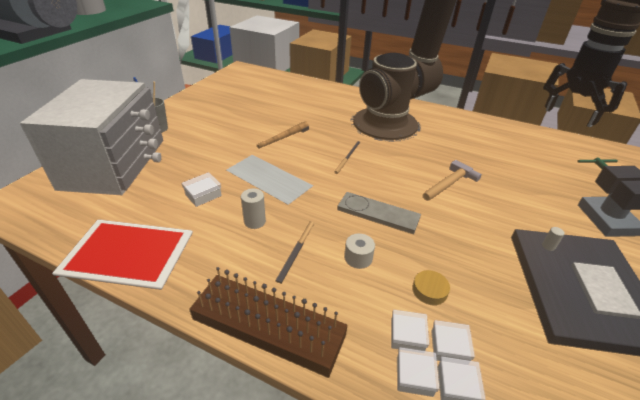

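View pics/side0.png

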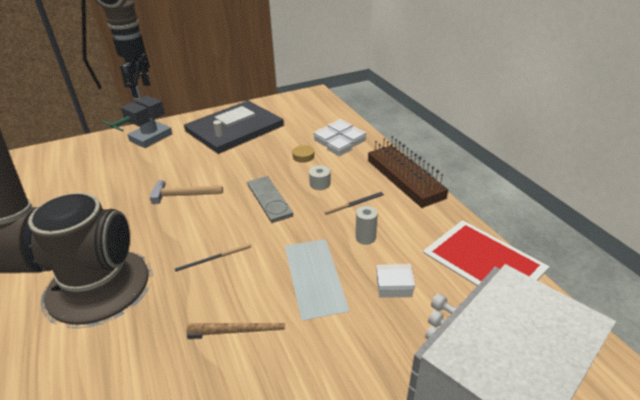

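The scene view shows the tile at about (380,211) with its ring at the left, −y end (357,203). The plate is at (268,178), the tall mould at (254,208), the low mould at (360,250), the file at (295,250), the tin at (432,287) and the box at (202,189). The side view agrees: plate (316,278), tile (270,198), tall mould (366,225), low mould (319,177).

```bash
cat > h.py <<'E'
import numpy as np,cv2
from plant import arm,eyes,grab,ungrasp,order
def cloud(d,K,R,t):   # camera->world: X=R@Xc+t
    v,u=np.mgrid[:d.shape[0],:d.shape[1]]
    c=np.stack([(u-K[0,2])/K[0,0]*d,(v-K[1,2])/K[1,1]*d,d],-1)
    return c@R.T+t
def ext(n):
    i=eyes.camera_info(n)
    if n=="wrist":
        H=i["hand_eye"];Rt=np.array(arm.get_eef_rot());return i["K"],Rt@H[:3,:3],Rt@H[:3,3]+np.array(arm.get_eef_pos())
    R=cv2.Rodrigues(i["rvec"])[0].T
    return i["K"],R,-R@i["tvec"]
def onplane(px,K,R,t,z):
    r=np.c_[px,np.ones(len(px))]@np.linalg.inv(K).T@R.T
    return t+r*((z-t[2])/r[:,2])[:,None]
def rect(mask,seed,K,R,t,z):
    n,l=cv2.connectedComponents(mask.astype(np.uint8))
    m=(l==l[seed[1],seed[0]]).astype(np.uint8)
    c=max(cv2.findContours(m,cv2.RETR_EXTERNAL,cv2.CHAIN_APPROX_NONE)[0],key=len)[:,0]
    w=onplane(c.astype(float),K,R,t,z)[:,:2].astype(np.float32)
    (cx,cy),(a,b),th=cv2.minAreaRect(w*1000)
    if a<b:th+=90
    return np.round([cx,cy,max(a,b),min(a,b),(th-90+90)%180-90],1),w
E
python3 - <<'E'
from h import *
S={"scene":dict(tile=(395,215),plate=(268,178),tall=(252,193),low=(350,241),tin=(432,285),box=(202,187),file=(289,264)),
"side":dict(tile=(268,195),plate=(316,278),tall=(373,211),low=(325,171),tin=(303,153),box=(395,272),file=(370,200))}
for n in S:
    f=np.load(f"pics/{n}0.npz");p,d=f["p"],f["d"];K,R,t=ext(n)
    W=cloud(d,K,R,t);hsv=cv2.cvtColor(p,cv2.COLOR_RGB2HSV);np.save(f"pics/W{n}.npy",W)
    print(n,t.round(3))
    for k,s in S[n].items(): print(k,W[s[1],s[0]].round(4),hsv[s[1],s[0]])
    z=W[...,2]
    print("tile",rect((z>.010)&(z<.022),S[n]["tile"],K,R,t,.016)[0])
    print("plate",rect((hsv[...,1]<60)&(abs(z)<.008),S[n]["plate"],K,R,t,0)[0])
    for k,h in(("tall",.085),("low",.048),("tin",.024),("box",.042)):
        print(k,rect(abs(z-h)<.005,S[n][k],K,R,t,h)[0])
E
```

```text
scene [1.201 0.29  0.647]
tile [0.4717 0.1752 0.0159] [ 20  36 143]
plate [ 0.4693 -0.1922  0.0012] [ 23  12 189]
tall [ 0.6324 -0.1315  0.0858] [ 17  14 126]
low [0.6352 0.1182 0.0471] [ 20  38 202]
tin [0.6498 0.3053 0.0214] [ 19 158 190]
box [ 0.6252 -0.2909  0.0409] [ 15   9 224]
file [0.7229 0.0146 0.0074] [12 35 95]
tile [474.7 132.  199.2  73.    0.6]
plate [ 464.6 -194.5  238.7  106.3  -12.5]
tall [ 640.8 -125.9   55.1   50.5  -55.8]
low [635.5 140.3  62.7  61.9  27.3]
tin [650.3 303.3  73.5  70.5 -89.6]
box [ 617.4 -302.1   78.7   71.5   64.9]
side [ 0.177 -0.901  0.8  ]
tile [0.4701 0.1385 0.0147] [ 36  17 147]
plate [ 4.663e-01 -2.007e-01 -1.000e-04] [ 76  14 196]
tall [ 0.6544 -0.1308  0.083 ] [ 30  21 199]
low [0.6461 0.1309 0.0481] [ 28  20 204]
tin [0.6426 0.2892 0.0238] [ 20 134 186]
box [ 0.6166 -0.2985  0.0422] [ 60   1 221]
file [0.726  0.004  0.0014] [ 17  99 188]
tile [469.5 127.5 206.   67.7   0.8]
plate [ 465.8 -191.9  242.4  107.5  -12.7]
tall [ 635.4 -132.3   54.6   51.6  -26.5]
low [629.8 134.1  62.5  61.3 -26.7]
tin [647.6 297.6  80.3  67.7 -24.1]
box [ 612.5 -307.1   79.2   69.8   64.7]
```

```bash
cat >> h.py <<'E'
def down(yaw):  # jaws along world x turned by yaw; camera on the +y side
    c,s=np.cos(yaw),np.sin(yaw); z=np.array([c,s,0]);x=np.array([0,0,-1.]);return np.c_[x,np.cross(z,x),z]
E
python3 - <<'E'
from h import *
print(np.array(arm.get_eef_rot()).round(2))
for P,a in [((.5,.02,.34),0),((.638,-.129,.05),0),((.471,.07,.06),0),((.471,.206,.012),0),((.481,-.12,.012),-.22)]:
    q=arm.inverse_kinematics(list(P),down(a)); print(None if q is None else np.round(q,2))
arm.goto([.5,.02,.34],down(0))
arm.pause(.2)
K,R,t=ext("wrist");p,d=eyes.capture("wrist");np.savez("pics/w1.npz",p=p,d=d,K=K,R=R,t=t)
cv2.imwrite("pics/w1.png",p[:,:,::-1]);print(arm.get_time_s(),arm.get_eef_pos())
E
```

```text
[[-0.   -0.9   0.43]
 [-0.    0.43  0.9 ]
 [-1.   -0.   -0.  ]]
[0.04 0.1  0.15 1.62 0.   1.61]
[-0.2   0.42 -0.08  1.07  0.    1.37]
[ 0.15  0.1  -0.47  0.99  0.    1.72]
[ 0.41  0.21 -0.46  0.9   0.    1.98]
[-0.24  0.18 -0.5   0.89  0.    1.55]
2.3 [0.49996786 0.02059781 0.33988802]
```

View pics/w1.png

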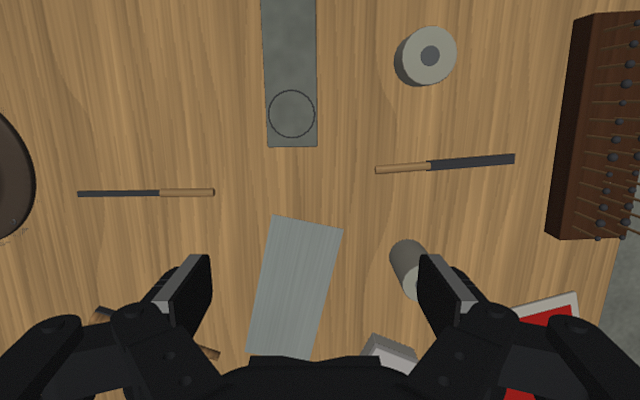

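The wrist view shows the ring at (292,113) on the tile and the low mould at (430,55). The plate is at (295,285), and the tall mould is half hidden behind a finger at (412,265). I'll take a second view farther toward −y.

Run:
```python
from h import *
arm.goto([.56,-.12,.34],down(0))
arm.pause(.2)
K,R,t=ext("wrist");p,d=eyes.capture("wrist");np.savez("pics/w2.npz",p=p,d=d,K=K,R=R,t=t)
cv2.imwrite("pics/w2.png",p[:,:,::-1]);print(arm.get_time_s(),arm.get_eef_pos())
W=cloud(d,K,R,t);z=W[...,2];hsv=cv2.cvtColor(p,cv2.COLOR_RGB2HSV)
n,l,st,c=cv2.connectedComponentsWithStats((abs(z-.085)<.006).astype(np.uint8))
for i in range(1,n):
    if 300<st[i,4]<9000:
        m=(l==i).astype(np.uint8);ct=max(cv2.findContours(m,0,1)[0],key=len)[:,0]
        w=onplane(ct.astype(float),K,R,t,.085)[:,:2].astype(np.float32)
        print("z85",c[i].round(0),cv2.minEnclosingCircle(w),cv2.minAreaRect(w*1000))
n,l,st,c=cv2.connectedComponentsWithStats(((abs(z)<.008)&(hsv[...,1]<60)).astype(np.uint8))
for i in range(1,n):
    if st[i,4]>2000: print("plate",c[i].round(),rect(l==i,tuple(np.argwhere(l==i)[0][::-1]),K,R,t,0)[0])
f=np.load("pics/w1.npz");p,d,K,R,t=[f[k] for k in("p","d","K","R","t")]
W=cloud(d,K,R,t);z=W[...,2];hsv=cv2.cvtColor(p,cv2.COLOR_RGB2HSV)
r=((z>.010)&(z<.022));print("tilez",np.median(z[20:80,275:305]), "bench z",np.median(z[100:140,150:220]))
a,w=rect(r,(280,60),K,R,t,.016);print("tile partial",a)
# end edge + sides of tile
y0=w[:,1].min();s=(w[:,1]>y0+.02)&(w[:,1]<w[:,1].max()-.01)
L=w[s&(w[:,0]<w[:,0].mean())];Rr=w[s&(w[:,0]>w[:,0].mean())]
for q in(L,Rr):
    print("side fit",np.polyfit(q[:,1],q[:,0],1).round(4))
mid=w[(abs(w[:,0]-.47)<.025)&(w[:,1]<y0+.01)];print("end",np.polyfit(mid[:,0],mid[:,1],1).round(4),mid[:,1].mean())
# ring
g=p.min(2).astype(int); bl=cv2.medianBlur(p.min(2),21).astype(int)
m=((bl-g)>25)&r; m[:80]=0;m[138:]=0
px=np.argwhere(cv2.erode(r.astype(np.uint8),np.ones((3,3)))[...]*m)[:,::-1].astype(float)
e=cv2.fitEllipse(px.astype(np.float32));print("ring",e,onplane(np.array([e[0]]),K,R,t,.016),len(px))
```

```text
3.2083 [ 0.55980939 -0.11888955  0.34053807]
z85 [381. 172.] ((0.6346954703330994, -0.1283176690340042), 0.0268583744764328) ((634.8082885742188, -128.6542510986328), (52.41826248168945, 52.34336471557617), 2.0452375411987305)
plate [249. 198.] [ 463.4 -194.1  240.1  106.2  -12.6]
tilez 0.015496776073291585 bench z -0.0006602235413142865
tile partial [468.8 118.3 171.9  65.6   0.9]
side fit [-0.0165  0.4386]
side fit [-0.0161  0.5029]
end [0.0012 0.0322] 0.03280459
ring ((291.05767822265625, 113.65226745605469), (45.690574645996094, 47.39157485961914), 167.05496215820312) [[0.46909611 0.07396677 0.016     ]] 143
```

View pics/w2.png

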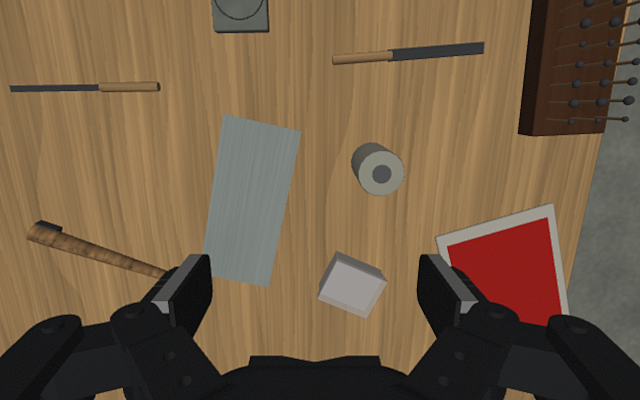

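The view shows the tall mould clear at (381,172) and the plate whole at (249,198). Sizes check: plate 240×106 mm, yaw −12.6°. The ring sits 58 mm from the tile centre (0.469, 0.132). Next I'll grasp the mould.

Run:
```python
from h import *
P=np.array([.6347,-.1285,0]);R0=down(0)
arm.goto(list(P+[0,0,.17]),R0)
arm.move_l(list(P+[0,0,.048]),feed=.12)
print(arm.get_eef_pos(),arm.get_contact_force(),arm.get_time_s())
grab(25); arm.pause(.2)
print("w",arm.get_width(),arm.get_contact_force(),arm.get_eef_pos())
arm.move_l(list(P+[0,0,.17]),feed=.1); arm.pause(.2)
print("w",arm.get_width(),arm.get_contact_force(),arm.get_eef_pos(),arm.get_time_s())
K,R,t=ext("wrist");p,d=eyes.capture("wrist");np.savez("pics/w3.npz",p=p,d=d,K=K,R=R,t=t)
cv2.imwrite("pics/w3.png",p[:,:,::-1])
W=cloud(d,K,R,t);rel=W-np.array(arm.get_eef_pos())
m=(np.hypot(rel[...,0],rel[...,1])<.04)&(d>0)
print(np.percentile(rel[m][:,2],[1,10,50,90,99]))
```

```text
[ 0.63533782 -0.12864473  0.0490704 ] [-0.44668831 -0.61594207  0.01699522] 5.1417
w 0.05326678590718334 [0.68951851 0.11333558 6.06764143] [ 0.63532822 -0.1286069   0.04880818]
w 0.053996733262374 [-0.06072839  0.80466607 -2.43618588] [ 0.63447608 -0.12846891  0.16943643] 7.3083
[-0.1709332  -0.03196926  0.03572969  0.07356223  0.0820992 ]
```

View pics/w3.png

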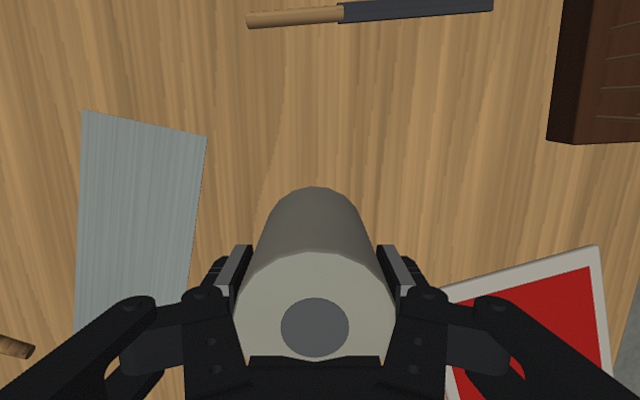

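The view shows the mould held upright between the pads, its pouring hole centred at about (315,327). Next comes the soft placing.

Run:
```python
from h import *
f=np.load("pics/w3.npz");K,R,t=f["K"],f["R"],f["t"];T=np.array(arm.get_eef_pos())
h=onplane(np.array([[315.,327]]),K,R,t,T[2]+.0362)[0]-T;print("hole rel",h)
# top rim by mask
off=np.array([0,np.clip(h[1],-.003,.003),0]);S=np.array([.4695,.0740,0])-off
R0=down(0)
arm.goto(list(S+[0,0,.17]),R0)
arm.move_l(list(S+[0,0,.075]),feed=.1); arm.pause(.3)
f0=np.array(arm.get_contact_force());print(f0,arm.get_eef_pos())
z=.068
while z>.060:
    arm.move_l(list(S+[0,0,z]),feed=.03); arm.pause(.1)
    df=arm.get_contact_force()[2]-f0[2]
    if df>2: break
    z-=.0007
print("z",z,df,arm.get_eef_pos(),arm.get_time_s())
ungrasp(); arm.pause(.2)
print(arm.get_contact_force(),arm.get_width())
arm.move_l(list(S+[0,0,.17]),feed=.15)
arm.goto([.47,.17,.30],R0); arm.pause(.2)
K,R,t=ext("wrist");p,d=eyes.capture("wrist");np.savez("pics/w4.npz",p=p,d=d,K=K,R=R,t=t)
cv2.imwrite("pics/w4.png",p[:,:,::-1]);print(arm.get_time_s())
W=cloud(d,K,R,t);z=W[...,2]
n,l,st,c=cv2.connectedComponentsWithStats((abs(z-.101)<.006).astype(np.uint8))
for i in range(1,n):
    if 300<st[i,4]<9000:
        ct=max(cv2.findContours((l==i).astype(np.uint8),0,1)[0],key=len)[:,0]
        w=onplane(ct.astype(float),K,R,t,.101)[:,:2].astype(np.float32)
        print("top",c[i].round(0),cv2.minAreaRect(w*1000),np.median(z[l==i]))
m=(z>.010)&(z<.022);ys,xs=np.nonzero(m);print("tile")
a,w=rect(m,(300,60),K,R,t,.016);print(a)
```

```text
hole rel [-0.00106223 -0.00066239  0.0362    ]
[-0.30136493 -0.2513963  -2.55819612] [0.46971548 0.07473077 0.07539888]
z 0.06449999999999997 4.809122082768741 [0.46964125 0.07468649 0.06482116] 12.0167
[-0.80833228  0.85439861  0.19112919] 0.08497658608456453
14.425
top [315. 262.] ((468.4759216308594, 76.37954711914062), (53.523929595947266, 52.13724899291992), 89.99409484863281) 0.10024102792222783
tile
[473.2  77.  948.3 530.4 -89.9]
```

View pics/w4.png

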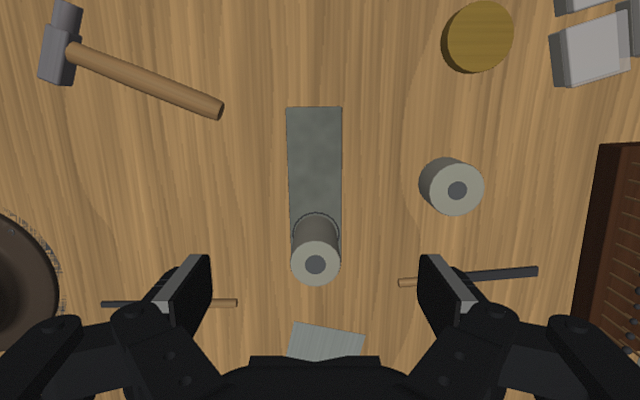

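The view shows the mould standing on the tile's ring end (base around (315,235)), with the tile's far end at row 107. I'll zoom in on the ring and measure the tile here.

Run:
```python
from h import *
f=np.load("pics/w4.npz");p,d,K,R,t=[f[k] for k in("p","d","K","R","t")]
W=cloud(d,K,R,t);z=W[...,2]
m=((z>.010)&(z<.022)).astype(np.uint8);m[:,:270]=0;m[:,355:]=0;m[:95]=0;m[210:]=0
c=max(cv2.findContours(m,0,1)[0],key=len)[:,0].astype(float)
w=onplane(c,K,R,t,.016)
ye=w[:,1].max();s=(w[:,1]<ye-.01)&(w[:,1]>ye-.10);mid=np.median(w[:,0])
for q in(w[s&(w[:,0]<mid)],w[s&(w[:,0]>mid)]):print(np.polyfit(q[:,1],q[:,0],1).round(4))
print("end",ye)
cv2.imwrite("pics/w4c.png",cv2.resize(p[195:300,270:360,::-1],None,fx=6,fy=5.5,interpolation=cv2.INTER_CUBIC)[:590])
def px(P): q=(P-t)@R; return (K@(q/q[2]))[:2]
print("mould base near edge px at y=.0747+.027:",px(np.array([.4695,.1017,.016])),"ring top",px(np.array([.4695,.1035,.016])))
```

```text
[-0.0174  0.4385]
[-0.0196  0.5031]
end 0.2318713959759467
mould base near edge px at y=.0747+.027: [315.83419469 213.27841491] ring top [315.83385819 211.9142255 ]
```

View pics/w4c.png

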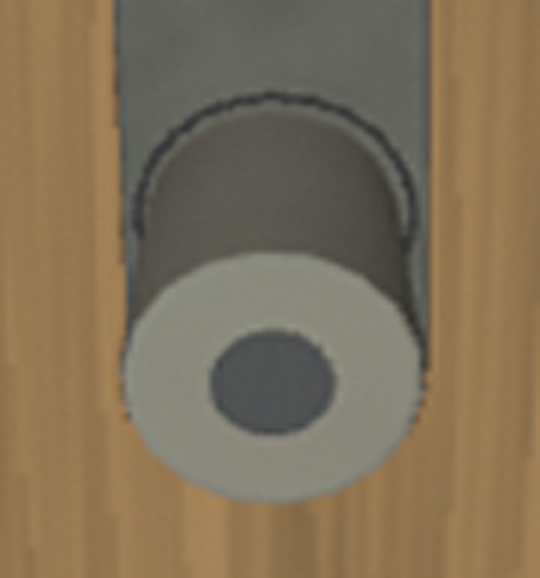

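The ring shows evenly around the mould's base, so it is centred. Before pinching the tile I'll read the fingertip reach at two openings from the depth images already taken.

Run:
```python
from h import *
H=eyes.camera_info("wrist")["hand_eye"]
for n in("w4","w3"):
    f=np.load(f"pics/{n}.npz");d=f["d"];C=cloud(d,f["K"],H[:3,:3],H[:3,3])
    m=(d>.05)&(d<.22)&(abs(C[...,1])<.02)&(abs(C[...,2])>.02)&(abs(C[...,2])<.065)
    if n=="w3": m&=(abs(C[...,2])>.0275)&(abs(C[...,2])<.05)
    print(n,np.percentile(C[m][:,0],[50,90,99,99.8,100]).round(4), C[m][C[m][:,0]>np.percentile(C[m][:,0],98)].mean(0).round(4))
```

```text
w4 [-0.0565 -0.0243 -0.0061 -0.0026 -0.0004] [-0.0058  0.0018 -0.0021]
w3 [-0.046  -0.0191  0.0004  0.0038  0.0085] [ 0.0007  0.0092 -0.0092]
```

Run:
```python
from h import *
def grip(c,yaw): return np.array([c[0]-.075*np.sin(yaw),c[1]+.075*np.cos(yaw),0])
c0,y0=np.array([.4685,.132]),.0175; c1,y1=np.array([.464,-.194]),np.radians(-12.6)
G0,G1=grip(c0,y0),grip(c1,y1)
arm.goto(list(G0+[0,0,.10]),down(y0))
arm.move_l(list(G0+[0,0,.02]),feed=.1); arm.pause(.1); print(arm.get_contact_force())
arm.move_l(list(G0+[0,0,.0068]),feed=.03); arm.pause(.2)
print("down",arm.get_eef_pos(),arm.get_contact_force())
if abs(arm.get_contact_force()[2])>5: raise SystemExit("touching")
grab(25); arm.pause(.2)
print("w",arm.get_width(),arm.get_contact_force(),arm.get_eef_pos(),arm.get_time_s())
if not .062<arm.get_width()<.07: raise SystemExit("grip?")
a=.15
arm.move_l(list(G0+a*(G1-G0)+[0,0,.0068]),feed=.04,rot=down(y0+a*(y1-y0)));
print("w",arm.get_width(),arm.get_contact_force(),arm.get_eef_pos(),arm.get_time_s())
p,d=eyes.capture("wrist");cv2.imwrite("pics/w5.png",p[:,:,::-1])
```

```text
[-0.39107242  0.02872073 -0.4049548 ]
down [0.46728873 0.20703617 0.00694123] [-1.03649792 -0.41620979 -0.30399107]
w 0.06540786494309256 [ 0.30471973 -0.09757451  5.43884922] [0.46737869 0.20705755 0.00710456] 17.6083
w 0.06546460858731146 [0.59064095 4.33536558 5.50689966] [0.46945425 0.15765545 0.00708717] 18.9917
```

View pics/w5.png

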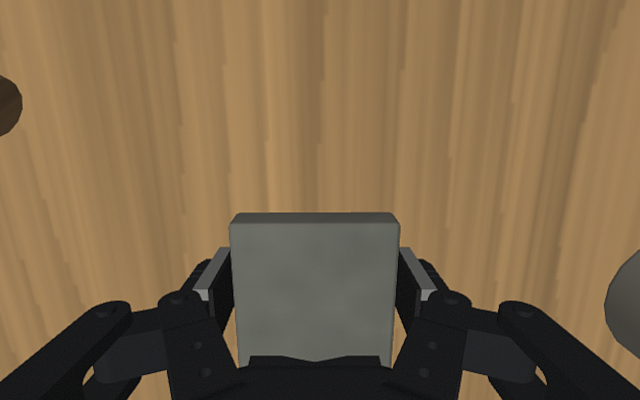

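The tile is held square between the pads and follows the gripper, with a drag force of about 4 N. I'll continue.

```bash
cat > chk.py <<'E'
from h import *
def chk(tag):
  for n in("scene","side"):
    p,d=eyes.capture(n);cv2.imwrite(f"pics/{n}{tag}.png",p[:,:,::-1]);K,R,t=ext(n);W=cloud(d,K,R,t);z=W[...,2]
    for k,h,b in(("tall",.101,(.35,.6,-.4,.2)),("low",.048,(.55,.7,.05,.22)),("tin",.024,(.57,.75,.22,.38)),("box",.042,(.55,.7,-.38,-.23)),("tile",.016,(.35,.6,-.33,.0))):
        m=(abs(z-h)<.005)&(W[...,0]>b[0])&(W[...,0]<b[1])&(W[...,1]>b[2])&(W[...,1]<b[3])
        l=cv2.connectedComponentsWithStats(m.astype(np.uint8));i=1+np.argmax(l[2][1:,4]);s=np.argwhere(l[1]==i)[0]
        print(n,k,rect(m,(s[1],s[0]),K,R,t,h)[0])
E
python3 - <<'E'
from chk import *
y1=np.radians(-12.6);G1=[.464-.075*np.sin(y1),-.194+.075*np.cos(y1),.0068]
arm.move_l(G1,feed=.06,rot=down(y1));arm.pause(.3)
print("w",arm.get_width(),arm.get_contact_force(),arm.get_eef_pos(),arm.get_time_s())
chk(1)
E
```

```text
w 0.06546014928092878 [0.07956959 7.09950568 7.56070757] [ 0.48000766 -0.12039623  0.00706066] 24.1417
scene tall [ 455.5 -247.3   56.9   52.1  -84.1]
scene low [635.5 140.3  62.7  61.9  27.3]
scene tin [650.3 303.3  73.7  69.7 -79.3]
scene box [ 617.3 -301.7   78.8   71.6   65.4]
scene tile [ 463.6 -215.2  155.1   69.7  -11.5]
side tall [ 450.7 -252.7   54.2   52.6    9.4]
side low [643.6 121.4  57.9  23.  -54.4]
side tin [744.6 279.6  49.9  15.6  19.5]
side box [ 612.6 -307.2   79.1   69.8   64.4]
side tile [ 459.3 -195.1  206.7   92.3  -17.4]
```

View pics/side1.png

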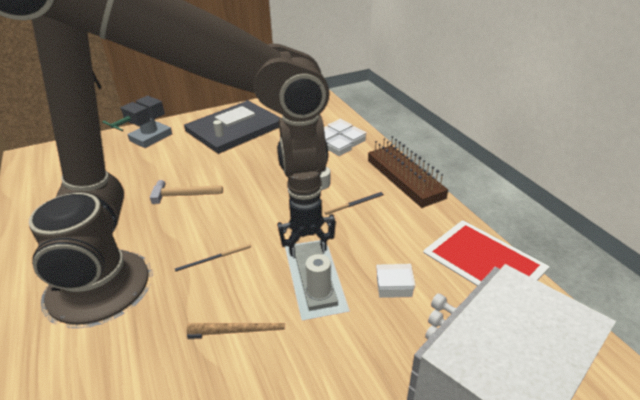

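The side view shows the loaded tile on the plate, with the mould upright at (318,277). Its measured position agrees with the expected (0.451, −0.251). I'll release and retreat upward, then check.

Run:
```python
from chk import *
ungrasp();arm.pause(.3);print(arm.get_width(),arm.get_contact_force())
P=np.array(arm.get_eef_pos());arm.move_l(list(P+[0,0,.15]),feed=.08)
P=np.array(arm.get_eef_pos())
arm.goto([.47,0.0,.34],down(0));arm.pause(.3);print(arm.get_time_s())
chk(2)
K,R,t=ext("wrist");p,d=eyes.capture("wrist");cv2.imwrite("pics/w6.png",p[:,:,::-1])
W=cloud(d,K,R,t);z=W[...,2];hsv=cv2.cvtColor(p,cv2.COLOR_RGB2HSV)
print("corners of tile: far end/mid",[W[y,x].round(3) for y,x in((200,320),(220,320))])
```

```text
0.08538114167923608 [-0.729099    0.31571873 -0.36540564]
28.0917
scene tall [ 456.7 -247.5   57.9   48.8  -57.9]
scene low [635.5 140.3  62.7  61.9  27.3]
scene tin [650.  303.8  73.7  69.8 -75.4]
scene box [ 617.5 -301.5   78.9   72.1   65.4]
scene tile [ 469.  -192.5  202.8   70.2  -12.1]
side tall [ 450.7 -252.6   56.4   50.8  -25.6]
side low [629.8 134.1  62.5  61.3 -26.7]
side tin [647.6 297.6  80.3  67.7 -24.1]
side box [ 612.3 -307.1   80.    69.6   64. ]
side tile [ 464.3 -195.9  202.6   66.1  -12.5]
corners of tile: far end/mid [array([ 0.477, -0.066, -0.001]), array([ 0.477, -0.094,  0.005])]
```

View pics/w6.png

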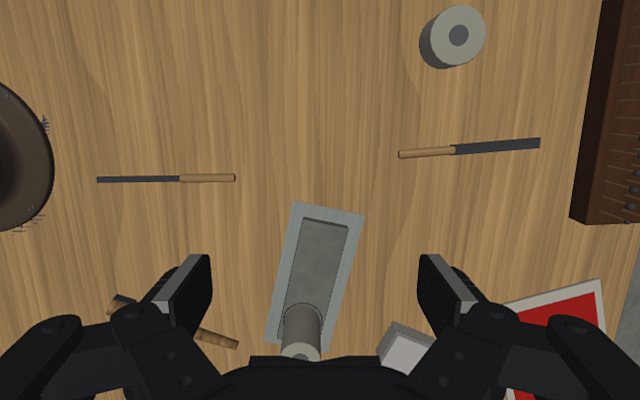

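View pics/scene2.png

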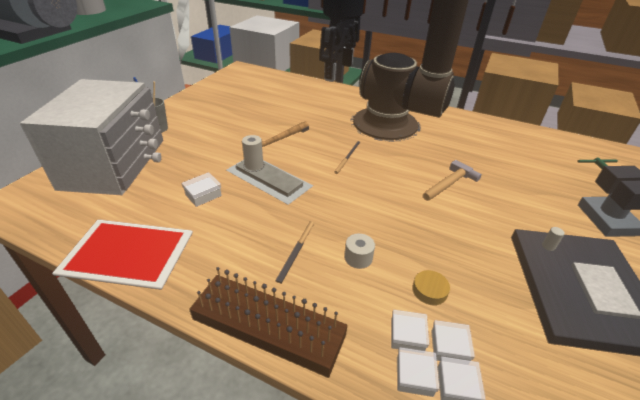

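Both views show the tile wholly on the plate and aligned with it, with aluminium visible at the +y end and along both sides. The mould is upright on the ring, and the other objects are unmoved.

Run:
```python
from h import *
order.close_job();print(arm.get_time_s())
```

```text
the job is handed in; nothing more can be done
the job is handed in; nothing more can be done
```

The tall mould now stands upright on the tile's ring, and the loaded tile lies wholly on the aluminium plate. I handed the job in at about 28 s.

**What I did:** I gripped the mould at 25 N and lowered it in small steps until it met the tile, with a contact of about 5 N. I then pinched the bare end of the tile at 25 N and slid it along the bench with 4–7 N of drag.

**Last checks:**

| Check | Result |
|---|---|
| Tile on plate | Centre about (0.464–0.469, −0.194), against the plate's (0.464, −0.194). Margins are roughly 15–20 mm all round. |
| Long sides aligned | Tile at −12.1° to −12.5°, plate at −12.6°. |
| Mould on ring | Even gap around it after placing. After the slide it was upright at about (0.454, −0.250), with (0.451, −0.251) expected. |
| Low mould, box and tin | Same camera readings as at the start, to about 0.6 mm. |
| File | Looks unmoved in the pictures; I did not measure it numerically. |

**Disagreements:**
- The scene and side cameras differ by about 5–8 mm on the tops of tall objects, before and after alike. I relied on the wrist camera for the grasp and the placing.
- With the arm in front of the side camera, the mid-slide readings for the low mould and tin were wrong. They returned to normal once the arm moved away.

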